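# Start the bench fume extraction: open the blast gate, unlock and flip the isolator

## Task

Get the downdraft extraction on the welding bench ready: first slide the inlet's blast gate fully open, so that its opening is wholly uncovered, then switch on the fan at the locking isolator. Lift the spring collar on its lever, swing the lever over to its other side while the collar is up (never force it past the lock), and let the collar drop home in the far notch. Leave the bowl, the hammer and the jar where they are.

Things in the scene. Friction and masses are not known exactly. Their poses are not given: they have to be found in the camera images.
- isolator: Fixed grey switch box 110 x 150 x 55 mm (x, y, z), origin under its centre, z up; its +y side faces the robot within 0.5 rad. On top a notched steel quadrant (two plates, 34 mm over all in x, +-28 mm in y, 30 mm high) holds the lever, which pivots about the box's x axis at (0, 0, 55 mm) and so swings along y. Only lever and collar stand higher than 90 mm.
- lever (a joint): Lever swing, rad. 0 = OFF, leaning 0.36 rad from upright to the box's +y (towards the robot); 0.72 = ON, leaning 0.36 to its -y (away). Stays where left (friction 0.08 N m). With the collar down in a notch it has only 0.05 rad of play. A 10 mm steel rod with a black ball at its end, whose top is 128 mm from the pivot.
- collar (a joint): Lift of the brass collar along the lever, m: 0 = down in a notch, 0.016 = upper stop. Above 0.008 the lever is free; between the notches the collar rides on the quadrant at 0.008. A spring presses it down with 4 N (at 0) to 6.5 N (at the stop), so it drops by itself into a notch when let go there. Lift 10 to 15 mm, then swing.
- flange (a point): Centre of the underside of the collar's flange, 74 mm from the pivot when down; z up along the lever, x along the pivot axis. The flange is a brass disc, 48 mm across, 8 mm thick, on a 22 mm barrel reaching down to 26 mm from the pivot. Hook it from below, from either end of the pivot axis, with parted fingers tilted about 45 degrees astride the barrel, or pinch the disc from above.
- lever_knob (a point): Centre of the 18 mm ball at the lever's end, 119 mm from the pivot.
- inlet: Fixed extraction inlet: grey base 130 mm (x) by 170 mm (y, -65 to +105) by 26 mm high, with guide rails along y at x = +-58 mm and an end bar at y = -60 mm, all 38 mm high. Origin on the bench under the centre of its 72 mm round opening, z up, turned up to 0.4 rad. The gate slides along its y.
- gate (a joint): Position of the blast gate, m: 0 = shut (opening covered), 0.09 = fully open, at its stop; it slides to the inlet's +y and the opening is wholly uncovered from 0.081. Friction about 3 N; stays where it is left.
- gate_tab (a point): Middle of the top edge of the gate's upright tab: a plate 50 mm wide (x), 6 mm thick (y), from 31 to 78.5 mm above the bench, centred at the inlet's y = 82 mm + joint gate. A shut fingertip low above the guide rails pushes it by its -y face towards +y.
- bowl: Bystander: steel bowl, 140 mm rim, 60 mm high, loose; origin under its centre.
- hammer: Bystander: hammer lying on the bench, about 0.3 m long, loose.
- jar: Bystander: white jar 64 mm in diameter, 90 mm high, loose; origin under its centre.
There are look-alikes about, which are no part of the job. What is shaped like the inlet but turquoise is not meant.

How it is judged:
By the outcome, as a careful person would: the job done as asked, in the order asked, and still so for the second after the job is handed in, with the robot touching nothing.
It also fails if it takes over 53 s, if anything falls off the work surface, if the arm or the gripper's body presses on something with over 40 N, if the wrist force passes 120 N, or if a joint passes its speed limit or range.

## Robot

A 7-joint arm with a two-finger parallel gripper is mounted at the origin on the work surface. World frame = base frame: x ahead of the robot, y to its left, z up, the work surface at z = 0. Lengths are in mm, angles in rad, forces in N, time in s.
With the tool pointing down it reaches from about 400 to 900 mm from the base axis. Payload 5.6 kg.
Tool frame: the origin (TCP) lies on the centre line of the jaws, within the pads' length; the fingertips stand robot.tip_reach ahead of it and the grasp point (between the pads) lies 8 mm behind it (robot.tip_reach is the distance from the TCP to the fingertips, in mm); z points along the fingers, y is the line along which they close (so a half turn about z gives the same grasp; the last joint's range is limited). The gripper opens to 92 mm and grips with 3 to 60 N. Pads are 20 mm wide; open, the fingers measure 128 mm over their backs; the gripper's body (75 mm by 189 mm) begins 69 mm behind the grasp point.
Start: joints at [1.064, 0.468, -0.012, 1.603, 0.006, 1.071, -0.056], TCP at [290.74, -581.36, 225.592] pointing down, gripper open.
Joint ranges: [-2.53, 2.53], [-0.31, 2.02], [-1.57, 1.55], [0.28, 2.44], [-1.29, 4.43], [0.15, 1.84], [-2.92, 2.92]. Speed limits (rad/s): [2.57, 2.57, 3.14, 3.14, 3.14, 3.14, 3.14].

## Interface

Orientations are given as a 3x3 rotation matrix whose columns are the frame's x, y, z axes.
In Python, from workcell import monitor, grab_frame, robot gives the robot as it stands.
- The arm moves only by the tool drive_tool, never from a script. Its argument "deltas" is a list of rows, each a list of 5 numbers: the opening, from -1 (shut) to 1 (fully open), then the shift along the tool's x, y, z each as a share of 25 mm, from -1 to 1, then the turn about the tool's z as a share of 4 degrees, from -1 to 1. A call has 1 to 20 rows; each row shifts and turns the commanded pose from where the row before left it, along the tool's axes as they then stand; what a row does not reach is not made up. A row lasts 1/8 s, in which the tool goes at most 62.5 mm and 10.7 degrees, less where a joint would pass 70% of its speed; a pose out of reach is approached as far as the arm can. A call with a number of a shift or a turn outside -1 to 1 is refused whole. A call with a gripper value outside its range is refused whole. The fingers move at their own pace and stop on an object; "newtons" is the grip in N (left out, the last holds). Time passes only in rows, so rows that do not move let the fingers close. It gives the time, the measured TCP pose, the force, the opening and the grip force at its end, in the units of the state.
- monitor.sense(): the state, without advancing time (a new reading comes with each control period).
- grab_frame(name): name is "scene" or "top" or "wrist"; returns a dict with "pixels" (400x640x3 uint8, red, green, blue), "camera_matrix" (3x3 intrinsics, pixels), "R" (3x3) and "t" (3): a world point X has camera coordinates R X + t. Camera axes: x right, y down, z forward; pixel columns grow to the right and rows downward; lengths in mm; the calibration is good to about 2 mm. A picture is of the moment at which its call begins. There is no depth.
- robot.sign_off(): hands the job in; it is judged then, once.
The state is a dict: "t": time; "joints": joint angles; "joint_vel": joint speeds; "effort": joint torques, N m; "ee_pos": TCP position; "tcp_rot": TCP orientation; "wrist_force": force on the tool from outside, world axes, zero at the start; "moment": the same for the moment, N m; "grip_width": opening from 0.0 (shut) to 1.0 (fully open); "grasp_force": force on a finger pad.
Only numpy, scipy, OpenCV 4.12 (cv2) and the standard library are available. Lean on these libraries where they do the work, as an engineer would, in place of code of your own. Each camera call takes 0.05 s, during which the arm holds its last target. There are 200 camera calls.

## Working session

There is one attempt and no reset: what is moved stays moved. The work goes in short steps, Python scripts to look and compute and a tool call to move; the robot and the scene stay as the last step left them, time stands still between calls to the robot, and variables do not carry over. Pictures are saved under pics/ and viewed, at most 11 in all, crops included, and the job is handed in when it is done.

Besides the shell and the picture viewer there is one more tool, called after "Emit:" by a JSON object that holds its "method" and its "body". drive_tool: Moves the arm, as the interface text tells. Its arguments: {"type":"object","properties":{"deltas":{"type":"array"},"newtons":{"type":"number"}},"required":["deltas"]}

```bash
mkdir -p pics
python3 - <<'E'
from workcell import monitor, grab_frame, robot
import cv2,numpy as np
for n in("scene","top"):
    f=grab_frame(n); cv2.imwrite(f"pics/{n}0.png",f["pixels"][:,:,::-1]); np.savez(f"{n}0.npz",**f)
    print(n,f["camera_matrix"],f["R"],f["t"])
print(robot.tip_reach, monitor.sense())
E
```

```text
scene [[441.66698376   0.         318.73860664]
 [  0.         441.66698376 204.71888957]
 [  0.           0.           1.        ]] [[-0.55281414  0.83321381  0.01229939]
 [ 0.45335949  0.31311009 -0.83452217]
 [-0.69918645 -0.45575961 -0.55083707]] [ 213.116903   -159.91487939 1719.406145  ]
top [[376.65180435   0.         313.55410267]
 [  0.         376.65180435 198.4315055 ]
 [  0.           0.           1.        ]] [[-0.00882301 -0.99984929  0.0149518 ]
 [-0.99532158  0.00734241 -0.0963382 ]
 [ 0.0962139  -0.01573184 -0.99523635]] [  44.78531963  515.34708801 1252.55691113]
11.0 {'t': 0.1, 'joints': array([ 1.06402493,  0.46825512, -0.01160535,  1.6034993 ,  0.00601919,
        1.07136434, -0.05632289]), 'joint_vel': array([-0.00025208, -0.00172352,  0.00058435, -0.00315442, -0.00055608,
       -0.00107753,  0.00125257]), 'effort': array([ 1.01547477e-03, -5.21648312e+01, -1.23280971e-02, -2.44368321e+01,
       -5.67447860e-02,  1.41038906e-02,  7.29875092e-05]), 'ee_pos': array([ 290.48541711, -580.94461709,  224.77097602]), 'tcp_rot': array([[ 8.94405795e-01,  4.47255709e-01, -7.77478288e-04],
       [ 4.47256367e-01, -8.94404897e-01,  1.27348912e-03],
       [-1.25805110e-04, -1.48674816e-03, -9.99998887e-01]]), 'wrist_force': array([-0.53114579, -0.93461033,  0.20145155]), 'moment': array([-0.05158268,  0.00915294,  0.00849278]), 'grasp_force': 0.0, 'grip_width': 0.9985244771462654}
```

View pics/scene0.png

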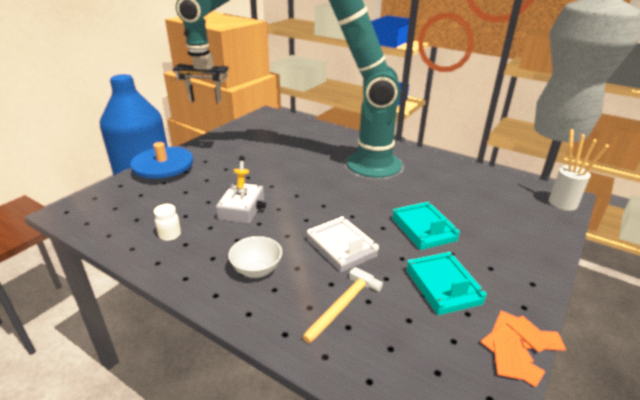

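View pics/top0.png

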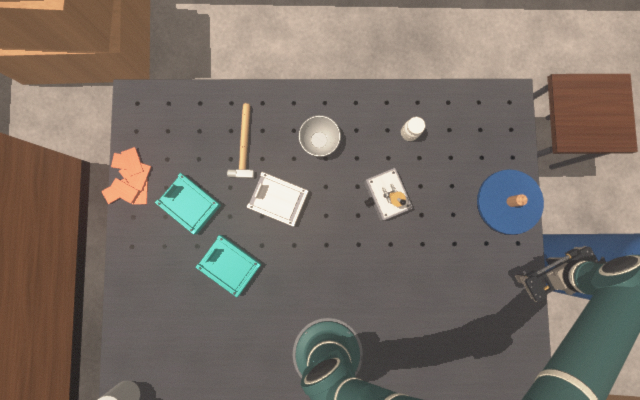

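Candidates for the inlet are the grey one at top (278,199) and the turquoise look-alikes at (188,204) and (228,266). For the isolator they are the grey box at top (390,195) and the blue dish with an orange stub at (510,202). I choose the grey inlet and the grey box, and check both in one close crop.

Run:
```python
import cv2,numpy as np
t=cv2.imread("pics/top0.png");s=cv2.imread("pics/scene0.png")
r=lambda i,x,y,w,h,W,H:cv2.resize(i[y:y+h,x:x+w],(W,H),interpolation=cv2.INTER_CUBIC)
a=np.hstack([r(t,240,165,80,60,400,300),r(t,350,160,80,60,400,300)])
b=np.hstack([r(s,300,210,80,60,400,300),r(s,205,150,80,75,400,300)[:, :]])
cv2.imwrite("pics/crop.png",np.vstack([a,b]))
```

```text
(no output)
```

View pics/crop.png

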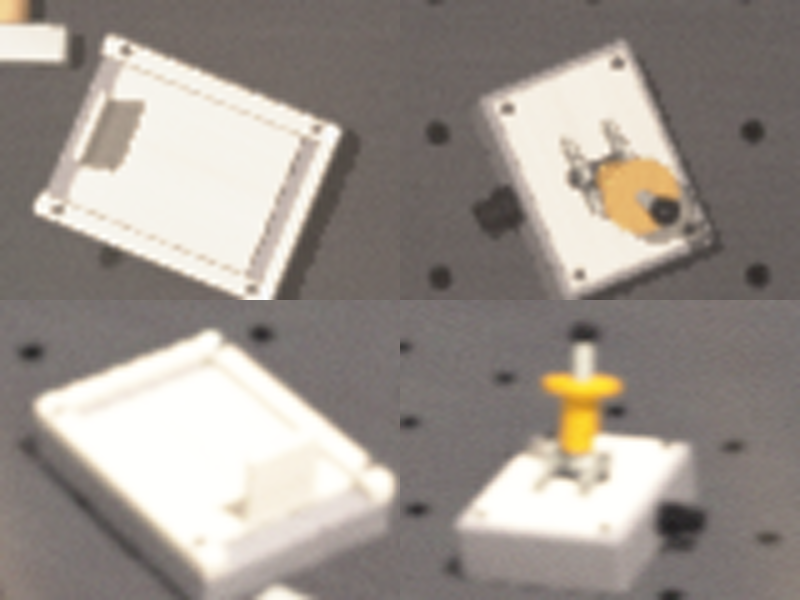

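The crop confirms the grey inlet, with its upright tab at the left (+y) end, and the isolator with its brass collar leaning towards the robot. Now I fit the poses from the corners in both views.

```bash
cat > fit.py <<'E'
import numpy as np
from scipy.optimize import least_squares
F={n:np.load(f"{n}0.npz") for n in("top","scene")}
def proj(f,P):
    c=f["R"]@np.asarray(P,float).T+f["t"][:,None]; q=f["camera_matrix"]@c; return (q[:2]/q[2]).T
def world(p,P):
    c,s=np.cos(p[2]),np.sin(p[2]);P=np.asarray(P,float)
    return np.c_[P[:,0]*c-P[:,1]*s+p[0],P[:,0]*s+P[:,1]*c+p[1],P[:,2]]
E
python3 - <<'E'
from fit import *
A=lambda u,v:(240+u/5,165+v/5)
B=lambda u,v:(350+(u-400)/5,160+v/5)
C=lambda u,v:(300+u/5,210+v/5-60)
D=lambda u,v:(205+(u-400)/5,150+(v-300)/4)
C=lambda u,v:(300+u/5,210+(v-300)/5)
def fit(L,tu,su,p0):
    g=lambda p:np.r_[(proj(F["top"],world(p,L))-tu).ravel(),(proj(F["scene"],world(p,L))-su).ravel()]
    r=least_squares(g,p0);print(r.x.round(3),r.fun.round(1).reshape(2,-1,2).tolist());return r.x
L=[(65,105,38),(-65,105,38),(65,-65,38),(-65,-65,38)]
pi=fit(L,[A(107,38),A(37,210),A(340,130),A(264,300)],[C(215,572),C(390,480),C(38,400),C(215,335)],[500,100,0.])
L=[(-55,-75,55),(55,-75,55),(-55,75,55),(55,75,55)]
ps=fit(L,[B(625,40),B(480,100),B(712,240),B(568,298)],[D(460,522),D(620,540),D(545,432),D(690,447)],[500,-200,1.9])
for n in F:
  print(n,"knob",proj(F[n],world(ps,[(0,119*np.sin(.36),55+119*np.cos(.36)),(0,-119*np.sin(.36),55+119*np.cos(.36))])).round(1).tolist(),
   "tab",proj(F[n],world(pi,[(25,82,78.5),(-25,82,78.5)])).round(1).tolist())
print("obs knob",B(663,210),D(585,333),"tab",A(105,95),A(80,160),C(247,460),C(315,440))
E
```

```text
[ 5.07482e+02  1.46678e+02 -3.89000e-01] [[[-1.0, -1.3], [-2.0, 0.1], [-0.8, -1.0], [-0.1, 1.0]], [[-1.5, -2.3], [0.8, -0.8], [-0.8, 0.0], [-0.6, -0.9]]]
[ 526.666 -208.214    1.954] [[[-0.4, -1.1], [-1.5, -0.7], [0.3, 0.2], [-1.2, 1.3]], [[-1.9, -0.3], [0.1, -0.4], [-1.4, -1.8], [1.0, -1.9]]]
top knob [[401.9, 202.5], [390.8, 177.0]] tab [[260.7, 183.1], [254.7, 197.3]]
scene knob [[242.1, 157.7], [232.5, 170.4]] tab [[348.9, 240.4], [363.4, 234.2]]
obs knob (402.6, 202.0) (242.0, 158.25) tab (261.0, 184.0) (256.0, 197.0) (349.4, 242.0) (363.0, 238.0)
```

Emit:
{"method": "drive_tool", "body": {"deltas": [[-1, 0.4, -0.4, 0, 0], [-1, 0.9, -0.95, 0, 0], [-1, 0.9, -0.95, 0, 0], [-1, 0.9, -0.95, 0, 0], [-1, 0.9, -0.95, 0, 0], [-1, 0.9, -0.95, 0, 0], [-1, 0.9, -0.95, 0, 0], [-1, 0.9, -0.95, 0, 0], [-1, 0.9, -0.95, 0, 0], [-1, 0.9, -0.95, 0, 0], [-1, 0.9, -0.95, 0, 0], [-1, 0.9, -0.95, 0, 0], [-1, 0.9, -0.95, 0, 0], [-1, 0.9, -0.95, 0, 0], [-1, 0.9, -0.95, 0, 0], [-1, 0.9, -0.95, 0, 0], [-1, 0.9, -0.95, 0, 0], [-1, 0.9, -0.95, 0, 0], [-1, 0.9, -0.95, 0, 0], [-1, 0.9, -0.95, 0, 0]], "newtons": 20}}

```text
t: 2.6
ee_pos: [475.1, 28.5, 225.6]
tcp_rot: [[0.894, 0.448, -0.0], [0.448, -0.894, -0.0], [-0.0, 0.0, -1.0]]
wrist_force: [0.6, 0.2, 0.1]
grip_width: 0.006
grasp_force: 0.0
```

Emit:
{"method": "drive_tool", "body": {"deltas": [[-1, 0, 0, 0, -1], [-1, 0, 0, 0, -1], [-1, 0, 0, 0, -1], [-1, 0, 0, 0, -1], [-1, 0, 0, 0, -1], [-1, 0, 0, 0, -1], [-1, 0, 0, 0, -1], [-1, 0, 0, 0, -1], [-1, 0, 0, 0, -1], [-1, 0, 0, 0, -1], [-1, 0, 0, 0, -0.2], [-1, 0, 0, 0, 0]]}}

```text
t: 4.1
ee_pos: [475.4, 27.1, 225.5]
tcp_rot: [[0.385, 0.923, -0.0], [0.923, -0.385, -0.0], [-0.0, 0.0, -1.0]]
wrist_force: [0.2, -0.3, 0.2]
grip_width: 0.006
grasp_force: 0.0
```

```bash
cat > go.py <<'E'
import sys,numpy as np
from workcell import monitor
def go(xyz,yx=None):
    "needed shift in tool axes /25mm, turn /4deg; yx = wanted heading of tool x, deg"
    s=monitor.sense();R=s["tcp_rot"]
    h=np.degrees(np.arctan2(R[1,0],R[0,0]))
    print("t",round(s["t"],2),"pos",s["ee_pos"].round(1),"z",R[:,2].round(3),"heading",h.round(2),"F",s["wrist_force"].round(1),"w",round(s["grip_width"],3),"gf",round(s["grasp_force"],1))
    print("shares",(R.T@(np.array(xyz)-s["ee_pos"])/25).round(2),"turn",None if yx is None else round(-(yx-h)/4,2))
E
python3 -c "
from go import go
go((522.6,183.7,57),67.7)"
```

```text
t 4.1 pos [475.4  27.1 225.5] z [-0. -0. -1.] heading 67.34 F [ 0.2 -0.3  0.2] w 0.006 gf 0.0
shares [ 6.51 -0.67  6.74] turn -0.09
```

Emit:
{"method": "drive_tool", "body": {"deltas": [[-1, 0.93, -0.1, 0.4, -0.09], [-1, 0.93, -0.1, 0.4, 0], [-1, 0.93, -0.1, 0.4, 0], [-1, 0.93, -0.1, 0.4, 0], [-1, 0.93, -0.1, 0.4, 0], [-1, 0.93, -0.1, 0.4, 0], [-1, 0.93, -0.07, 0.3, 0], [-1, 0, 0, 0, 0]]}}

```text
t: 5.1
ee_pos: [521.5, 185.5, 157.5]
tcp_rot: [[0.377, 0.926, -0.001], [0.926, -0.377, 0.001], [0.0, -0.001, -1.0]]
wrist_force: [-0.6, -0.3, 0.2]
grip_width: 0.002
grasp_force: 0.0
```

Run:
```python
from workcell import grab_frame
import cv2,numpy as np
from fit import *
f=grab_frame("wrist"); im=f["pixels"][:,:,::-1].copy(); np.savez("wrist1.npz",**f)
p=[507.482,146.678,-.389]
for q in proj(f,world(p,[(25,79,78.5),(-25,79,78.5),(65,105,38),(-65,105,38),(65,-65,38),(-65,-65,38)])): cv2.circle(im,tuple(int(v) for v in q.round()),3,(0,0,255),1)
cv2.imwrite("pics/wrist1.png",im)
from go import go
go((522.6,183.7,57),67.7)
```

```text
t 5.15 pos [521.5 184.1 157.7] z [-0.001 -0.    -1.   ] heading 67.78 F [ 0.  -0.5 -0.2] w 0.007 gf 0.0
shares [0.   0.05 4.03] turn 0.02
```

View pics/wrist1.png

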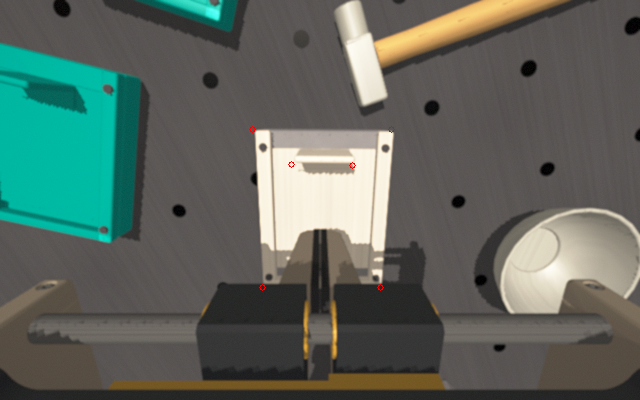

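The wrist view shows the grey inlet under the shut fingers. The gate covers the opening, the tab is at about (326,157), and the predicted corners match to about 2 px. I lower the tool and push along tool +x.

Emit:
{"method": "drive_tool", "body": {"deltas": [[-1, 0, 0.05, 0.8, 0], [-1, 0, 0, 0.8, 0], [-1, 0, 0, 0.8, 0], [-1, 0, 0, 0.8, 0], [-1, 0, 0, 0.8, 0], [-1, 0.4, 0, 0, 0], [-1, 0.4, 0, 0, 0], [-1, 0.4, 0, 0, 0], [-1, 0.4, 0, 0, 0], [-1, 0.4, 0, 0, 0], [-1, 0.4, 0, 0, 0], [-1, 0.4, 0, 0, 0], [-1, 0.4, 0, 0, 0], [-1, 0.4, 0, 0, 0], [-1, 0.4, 0, 0, 0], [-1, 0.2, 0, 0, 0], [-1, 0, 0, 0, 0]]}}

```text
t: 7.28
ee_pos: [562.7, 281.9, 57.9]
tcp_rot: [[0.378, 0.926, -0.0], [0.926, -0.378, 0.002], [0.002, -0.001, -1.0]]
wrist_force: [-0.1, 0.2, -0.1]
grip_width: 0.005
grasp_force: 0.0
```

```bash
python3 -c "
from go import go
go((507.5+.379*157,146.7+.925*157,57),67.7)"
```

```text
t 7.28 pos [562.7 281.9  57.9] z [-0.     0.002 -1.   ] heading 67.78 F [-0.1  0.2 -0.1] w 0.005 gf 0.0
shares [0.43 0.01 0.04] turn 0.02
```

Emit:
{"method": "drive_tool", "body": {"deltas": [[-1, 0.12, 0, 0, 0], [-1, 0.12, 0, 0, 0], [-1, 0.12, 0, 0, 0]]}}

```text
t: 7.65
ee_pos: [565.7, 289.0, 57.9]
tcp_rot: [[0.379, 0.926, -0.001], [0.926, -0.379, -0.0], [-0.001, -0.001, -1.0]]
wrist_force: [-1.9, -1.2, 0.1]
grip_width: 0.005
grasp_force: 1.6
```

Emit:
{"method": "drive_tool", "body": {"deltas": [[-1, 0.1, 0, 0, 0]]}}

```text
t: 7.78
ee_pos: [566.8, 291.4, 57.8]
tcp_rot: [[0.379, 0.926, -0.001], [0.926, -0.379, -0.0], [-0.001, -0.001, -1.0]]
wrist_force: [-2.9, -1.9, 0.4]
grip_width: 0.009
grasp_force: 1.6
```

Run:
```python
from workcell import grab_frame
import cv2,numpy as np
f=grab_frame("wrist"); cv2.imwrite("pics/wrist2.png",f["pixels"][:,:,::-1])
g=grab_frame("scene"); a=g["pixels"][190:280,280:400,::-1]
im=f["pixels"][:,:,::-1][:, :400]
cv2.imwrite("pics/w2.png",np.hstack([im,cv2.resize(a,(400,400))]))
```

```text
(no output)
```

View pics/w2.png

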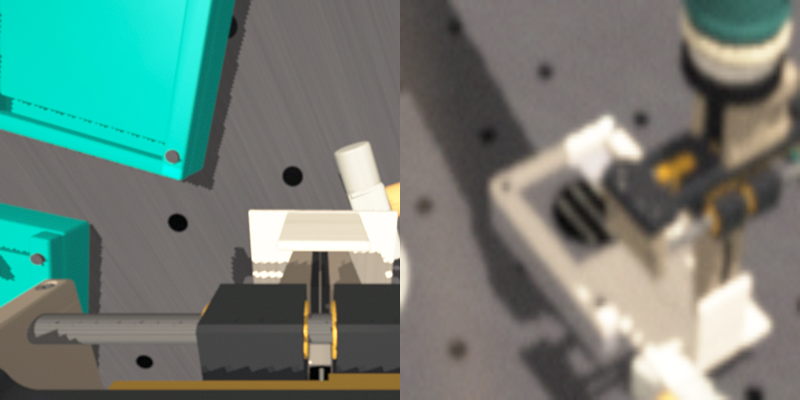

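The gate is mostly open: the scene crop shows the dark opening at about (585,210). I push gently to the stop.

Emit:
{"method": "drive_tool", "body": {"deltas": [[-1, 0.1, 0, 0, 0]]}}

```text
t: 8.0
ee_pos: [567.9, 293.1, 57.8]
tcp_rot: [[0.379, 0.925, -0.001], [0.925, -0.379, -0.001], [-0.001, -0.001, -1.0]]
wrist_force: [-5.6, -7.0, 1.8]
grip_width: -0.0
grasp_force: 4.6
```

Emit:
{"method": "drive_tool", "body": {"deltas": [[-1, 0.1, 0, 0, 0]]}}

```text
t: 8.12
ee_pos: [567.9, 293.1, 57.7]
tcp_rot: [[0.38, 0.925, -0.004], [0.925, -0.38, -0.006], [-0.007, -0.002, -1.0]]
wrist_force: [-8.7, -10.7, 9.4]
grip_width: 0.004
grasp_force: 6.8
```

Emit:
{"method": "drive_tool", "body": {"deltas": [[-1, 0.1, 0, 0, 0]]}}

```text
t: 8.25
ee_pos: [567.9, 293.1, 57.7]
tcp_rot: [[0.381, 0.925, -0.007], [0.925, -0.381, -0.01], [-0.012, -0.002, -1.0]]
wrist_force: [-13.3, -16.2, 14.2]
grip_width: 0.001
grasp_force: 10.0
```

Emit:
{"method": "drive_tool", "body": {"deltas": [[-1, -0.5, 0, 0, 0], [-1, -0.5, 0, -0.5, 0], [-1, 0, 0, -1, 0], [-1, 0, 0, -1, 0], [-1, 0, 0, -1, 0], [-1, 0, 0, -1, 0], [1, 0, 0, -1, 0], [1, 0, 0, -1, 1], [1, 0, 0, -1, 1], [1, 0, 0, 0, 1], [1, 0, 0, 0, 1], [1, 0, 0, 0, 1], [1, 0, 0, 0, 1], [1, 0, 0, 0, 1], [1, 0, 0, 0, 1], [1, 0, 0, 0, 1], [1, 0, 0, 0, 1], [1, 0, 0, 0, 1], [1, 0, 0, 0, 0.5], [1, 0, 0, 0, 0]]}}

```text
t: 10.75
ee_pos: [561.0, 275.0, 246.2]
tcp_rot: [[0.929, 0.371, 0.001], [0.371, -0.929, 0.001], [0.001, -0.0, -1.0]]
wrist_force: [-0.1, -0.1, 0.3]
grip_width: 1.002
grasp_force: 0.0
```

Run:
```python
from go import go
go((501.2,-218.5,235),21.95)
from workcell import grab_frame
import cv2,numpy as np
f=grab_frame("top"); g=grab_frame("scene"); np.savez("scene1.npz",**g)
cv2.imwrite("pics/c3.png",np.hstack([cv2.resize(f["pixels"][90:240,210:360,::-1],(400,400)),cv2.resize(g["pixels"][200:320,280:400,::-1],(400,400))]))
```

```text
t 10.75 pos [561.  275.  246.2] z [ 0.001  0.001 -1.   ] heading 21.76 F [-0.1 -0.1  0.3] w 1.002 gf 0.0
shares [-9.54 17.45  0.43] turn -0.05
```

View pics/c3.png

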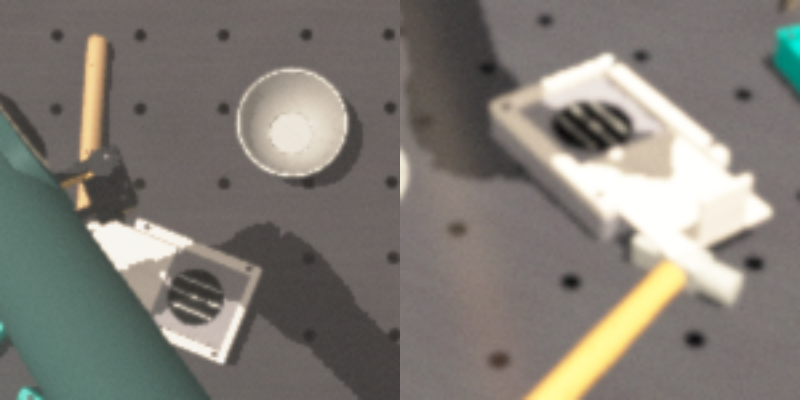

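The opening at scene crop (592,125) is fully uncovered and the hammer is where it was. Next I move above the collar.

Emit:
{"method": "drive_tool", "body": {"deltas": [[1, -0.4, 0.5, 0, 0], [1, -0.54, 0.97, 0, 0], [1, -0.54, 0.97, 0, 0], [1, -0.54, 0.97, 0, 0], [1, -0.54, 0.97, 0, 0], [1, -0.54, 0.97, 0, 0], [1, -0.54, 0.97, 0, 0], [1, -0.54, 0.97, 0, 0], [1, -0.54, 0.97, 0, 0], [1, -0.54, 0.97, 0, 0], [1, -0.54, 0.97, 0, 0], [1, -0.54, 0.97, 0, 0], [1, -0.54, 0.97, 0, 0], [1, -0.54, 0.97, 0, 0], [1, -0.54, 0.97, 0, 0], [1, -0.54, 0.97, 0, 0], [1, -0.54, 0.97, 0, 0], [1, -0.54, 0.97, 0, 0], [1, 0, 0.46, 0, -0.05], [1, 0, 0, 0, 0]]}}

```text
t: 13.35
ee_pos: [499.7, -219.3, 245.5]
tcp_rot: [[0.928, 0.373, 0.0], [0.373, -0.928, 0.0], [0.0, -0.0, -1.0]]
wrist_force: [-0.1, 0.1, -0.6]
grip_width: 1.001
grasp_force: 0.0
```

Run:
```python
from go import go
from fit import *
go((501.2,-218.5,120),21.95)
from workcell import grab_frame
import cv2
f=grab_frame("wrist"); np.savez("wrist4.npz",**f)
im=f["pixels"][:,:,::-1].copy()
p=[526.666,-208.214,1.954];s,c=np.sin(.36),np.cos(.36)
for q in proj(f,world(p,[(0,119*s,55+119*c),(-24,82*s,55+82*c),(24,82*s,55+82*c),(-55,-75,55),(55,-75,55),(-55,75,55),(55,75,55)])): 
  cv2.circle(im,tuple(int(v) for v in q.round()),3,(0,0,255),1); print(q.round(1))
cv2.imwrite("pics/wrist4.png",im)
```

```text
t 13.35 pos [ 499.7 -219.3  245.5] z [ 0.  0. -1.] heading 21.87 F [-0.1  0.1 -0.6] w 1.001 gf 0.0
shares [ 0.07 -0.01  5.02] turn -0.02
[318.8 222.1]
[343.4 196.6]
[294.4 196.6]
[367.7  88.7]
[270.1  88.9]
[362.3 213.9]
[276.1 214. ]
```

View pics/wrist4.png

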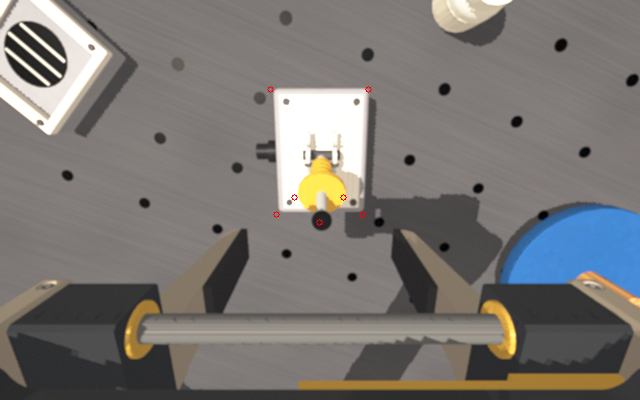

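The wrist view shows the collar disc centred at (321,192) and the knob at (321,220), about 2 px from the prediction. I descend with a small correction.

Emit:
{"method": "drive_tool", "body": {"deltas": [[1, 0.13, 0.07, 0.5, 0], [1, 0, 0, 0.8, 0], [1, 0, 0, 0.8, 0], [1, 0, 0, 0.8, 0], [1, 0, 0, 0.8, 0], [1, 0, 0, 0.8, 0], [1, 0, 0, 0.5, 0], [1, 0, 0, 0, 0]]}}

```text
t: 14.4
ee_pos: [502.9, -218.5, 119.4]
tcp_rot: [[0.927, 0.374, -0.002], [0.374, -0.927, 0.001], [-0.001, -0.002, -1.0]]
wrist_force: [0.4, 1.8, 0.5]
grip_width: 0.995
grasp_force: 0.0
```

Run:
```python
from go import go
go((503,-219.5,120),21.95)
from workcell import grab_frame
import cv2,numpy as np
f=grab_frame("wrist");g=grab_frame("scene")
cv2.imwrite("pics/c5.png",np.hstack([cv2.resize(f["pixels"][100:350,120:520,::-1],(400,250)),cv2.resize(g["pixels"][130:230,180:340,::-1],(400,250))]))
```

```text
t 14.4 pos [ 502.9 -218.5  119.4] z [-0.002  0.001 -1.   ] heading 21.99 F [0.4 1.8 0.5] w 0.995 gf 0.0
shares [-0.01  0.04 -0.02] turn 0.01
```

View pics/c5.png

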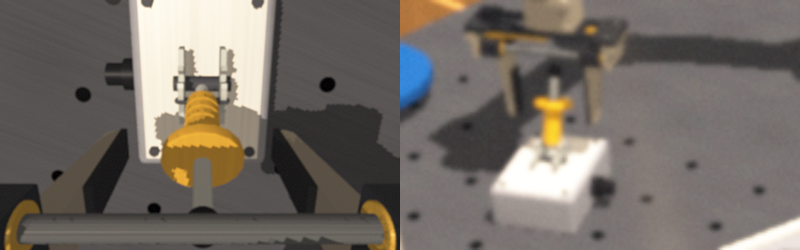

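The collar disc sits centred between the fingers, so I close on it.

Emit:
{"method": "drive_tool", "body": {"deltas": [[-1, 0, 0.03, 0, 0], [-1, 0, 0, 0, 0], [-1, 0, 0, 0, 0], [-1, 0, 0, 0, 0], [-1, 0, 0, 0, 0], [-1, 0, 0, 0, 0]], "newtons": 45}}

```text
t: 15.25
ee_pos: [503.5, -219.8, 120.6]
tcp_rot: [[0.928, 0.374, -0.001], [0.374, -0.928, 0.0], [-0.0, -0.001, -1.0]]
wrist_force: [-1.1, 2.0, 1.4]
grip_width: 0.5
grasp_force: 45.0
```

Emit:
{"method": "drive_tool", "body": {"deltas": [[-1, -0.05, 0, -0.15, 0], [-1, -0.06, 0, -0.15, 0], [-1, -0.06, 0, -0.16, 0], [-1, 0, 0, 0, 0]]}}

```text
t: 15.75
ee_pos: [499.5, -221.4, 132.1]
tcp_rot: [[0.928, 0.374, -0.0], [0.374, -0.928, 0.0], [-0.0, -0.001, -1.0]]
wrist_force: [0.9, 2.5, -6.2]
grip_width: 0.506
grasp_force: 45.0
```

Run:
```python
from go import go
go((503,-219.5,120),21.95)
from workcell import grab_frame
import cv2,numpy as np
f=grab_frame("wrist");g=grab_frame("scene")
cv2.imwrite("pics/c6.png",np.hstack([cv2.resize(f["pixels"][100:350,120:520,::-1],(400,400)),cv2.resize(g["pixels"][130:230,200:300,::-1],(400,400))]))
```

```text
t 15.75 pos [ 499.5 -221.4  132.1] z [-0.  0. -1.] heading 21.93 F [ 0.9  2.5 -6.2] w 0.506 gf 45.0
shares [ 0.16 -0.02  0.48] turn -0.0
```

View pics/c6.png

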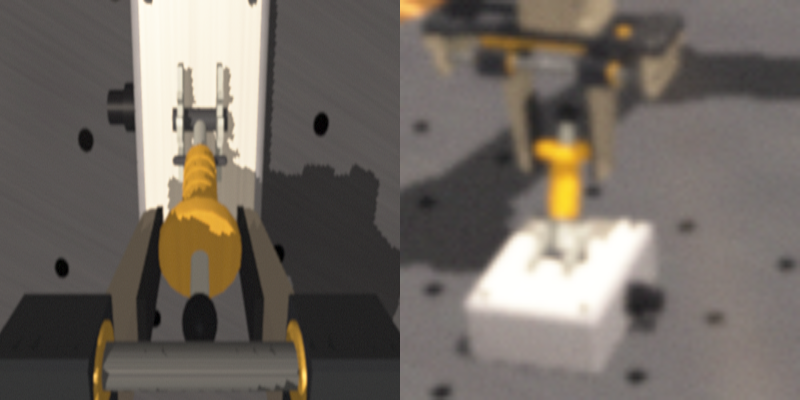

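The disc is pinched and lifted about 12 mm with a spring load of 6 N. I swing the first half of the arc.

Emit:
{"method": "drive_tool", "body": {"deltas": [[-1, 0.31, 0, -0.1, 0], [-1, 0.31, 0, -0.07, 0], [-1, 0.32, 0, -0.04, 0], [-1, 0.32, 0, -0.02, 0], [-1, 0, 0, 0, 0]]}}

```text
t: 16.48
ee_pos: [529.7, -209.2, 137.7]
tcp_rot: [[0.927, 0.374, 0.0], [0.374, -0.927, 0.0], [0.0, -0.0, -1.0]]
wrist_force: [-2.6, 2.1, -6.8]
grip_width: 0.503
grasp_force: 45.0
```

Emit:
{"method": "drive_tool", "body": {"deltas": [[-1, 0.32, 0, 0.02, 0], [-1, 0.32, 0, 0.04, 0], [-1, 0.31, 0, 0.07, 0], [-1, 0.31, 0, 0.1, 0], [-1, 0, 0, 0, 0]]}}

```text
t: 17.1
ee_pos: [558.1, -197.8, 131.8]
tcp_rot: [[0.928, 0.374, -0.001], [0.374, -0.928, 0.0], [-0.001, -0.001, -1.0]]
wrist_force: [-4.0, 2.9, -5.5]
grip_width: 0.508
grasp_force: 45.0
```

Run:
```python
from go import go
go((503,-219.5,120),21.95)
from workcell import grab_frame
import cv2,numpy as np
from fit import *
f=grab_frame("wrist");g=grab_frame("scene")
p=[526.666,-208.214,1.954];s,c=-np.sin(.36),np.cos(.36)
im=g["pixels"][:,:,::-1].copy();im=cv2.resize(im[130:230,200:300],(400,400))
for q in proj(g,world(p,[(0,119*s,55+119*c),(0,90*s,55+90*c),(0,119*-s,55+119*c)])): cv2.circle(im,(int((q[0]-200)*4),int((q[1]-130)*4)),4,(0,0,255),1)
cv2.imwrite("pics/c7.png",np.hstack([cv2.resize(f["pixels"][100:350,120:520,::-1],(400,400)),im]))
```

```text
t 17.1 pos [ 558.1 -197.8  131.8] z [-0.001  0.    -1.   ] heading 21.94 F [-4.   2.9 -5.5] w 0.508 gf 45.0
shares [-2.37 -0.02  0.47] turn -0.0
```

View pics/c7.png

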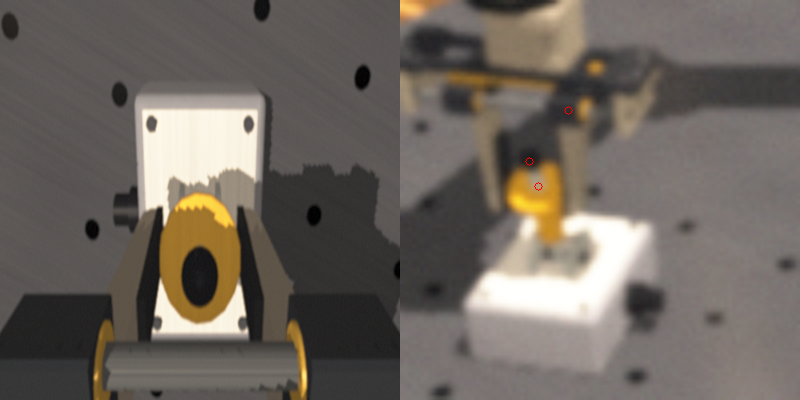

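The knob is at crop (529,160), matching the predicted ON position (529,161). I lower the collar into the far notch.

Emit:
{"method": "drive_tool", "body": {"deltas": [[-1, -0.05, 0, 0.15, 0], [-1, -0.06, 0, 0.15, 0], [-1, -0.06, 0, 0.14, 0], [-1, 0, 0, 0, 0]]}}

```text
t: 17.7
ee_pos: [556.6, -198.5, 123.1]
tcp_rot: [[0.927, 0.374, 0.005], [0.374, -0.927, 0.001], [0.005, 0.001, -1.0]]
wrist_force: [-2.8, 5.2, 3.1]
grip_width: 0.506
grasp_force: 45.0
```

Emit:
{"method": "drive_tool", "body": {"deltas": [[0.3, 0, 0, 0, 0], [1, 0, 0, 0, 0], [1, 0, 0, 0, 0], [1, 0, 0, 0, 0], [1, 0, 0, 0, 0], [1, 0, 0, 0, 0]]}}

```text
t: 18.45
ee_pos: [554.3, -199.8, 121.0]
tcp_rot: [[0.928, 0.373, -0.0], [0.373, -0.928, -0.0], [-0.0, 0.0, -1.0]]
wrist_force: [0.4, -0.6, 0.1]
grip_width: 1.0
grasp_force: 0.0
```

Emit:
{"method": "drive_tool", "body": {"deltas": [[1, 0, 0, -0.5, 0], [1, 0, 0, -1, 0], [1, 0, 0, -1, 0], [1, 0, 0, -1, 0], [1, 0, 0, -1, 0], [1, 0, 0, -1, 0], [1, -0.9, 0, -0.5, 0], [1, -0.9, 0, 0, 0], [1, -0.9, 0, 0, 0], [1, -0.5, 0, 0, 0], [1, 0, 0, 0, 0]]}}

```text
t: 19.82
ee_pos: [479.5, -230.1, 271.3]
tcp_rot: [[0.928, 0.372, 0.0], [0.372, -0.928, -0.0], [0.0, 0.0, -1.0]]
wrist_force: [0.8, -1.1, -0.3]
grip_width: 0.997
grasp_force: 0.0
```

Run:
```python
from workcell import grab_frame
import cv2,numpy as np
from fit import *
f=grab_frame("wrist");g=grab_frame("scene")
p=[526.666,-208.214,1.954];s,c=-np.sin(.36),np.cos(.36)
def crop(f,x,y,w):
    im=cv2.resize(f["pixels"][y:y+w,x:x+w,::-1],(400,400),interpolation=cv2.INTER_CUBIC);k=400/w
    # markers: knob, disc underside edges, down vs lifted 8 mm
    for r,col in((119,(0,0,255)),(78,(0,255,0)),(86,(255,0,0))):
        for q in proj(f,world(p,[(0,r*s,55+r*c)] if r==119 else [(24,r*s,55+r*c),(-24,r*s,55+r*c)])): cv2.circle(im,(int((q[0]-x)*k),int((q[1]-y)*k)),3,col,1)
    return im
q=proj(f,world(p,[(0,0,80)]))[0].astype(int)
cv2.imwrite("pics/c8.png",np.hstack([crop(f,max(q[0]-100,0),max(q[1]-100,0),200),crop(g,205,140,70)]))
```

```text
(no output)
```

View pics/c8.png

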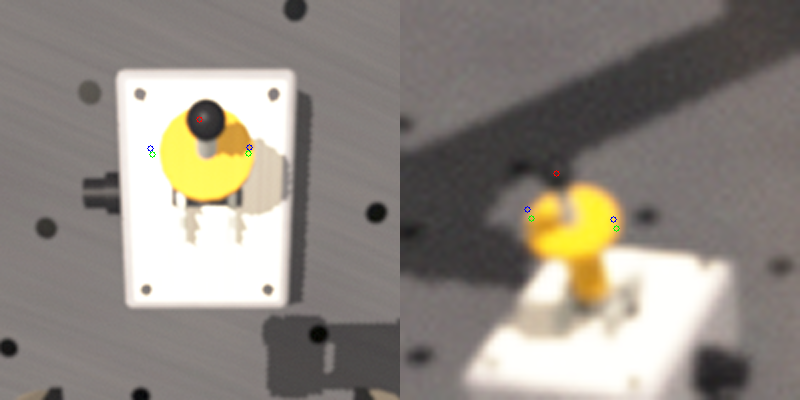

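The lever is ON with the knob on its predicted spot. The disc rim is at the collar-down markers, and the gripper is clear. I hand in.

```bash
python3 -c "
from workcell import robot
print(robot.sign_off())"
```

```text
the job is handed in; nothing more can be done
None
```

The blast gate is fully open against its stop, and the isolator lever is swung to ON with its collar down in the far notch. The arm is clear, and the job was handed in after about 20 s of the 53 s.

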